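# Open the capsule mixer for loading

### The arm

A 6-joint arm with a two-finger parallel gripper is mounted at the origin on a cart in front of the work surface, level with it; the furniture and walls round the work are solid. World frame = base frame: x ahead of the robot, y to its left, z up, the work surface at z = 0. Lengths are in m, angles in rad, forces in N, time in s.
With the tool pointing down it reaches from about 0.225 to 0.875 m from the base axis. Payload 3.4 kg.
Tool frame: the origin (TCP) lies midway between the tips of the shut fingers; the grasp point (between the pads) lies 19 mm behind it (manip.pinch_z is the z of the grasp point in the tool frame, in m); z points along the fingers, x is the direction in which the jaws open and shut, and the axes are right-handed (so a half turn about z gives the same grasp; the last joint's range is limited). The gripper opens to 85 mm and grips with 20 to 120 N. Pads are 22 mm wide; open, the fingers measure 114 mm over their backs; the gripper's body (76 mm by 85 mm) begins 54 mm behind the grasp point. The pads swing forward as they close: fully open they stand 13 mm farther back than shut.
Start: joints at [-1.278, 0.276, 1.505, -0, 1.361, -0.121], TCP at [0.231, -0.527, 0.231] pointing down, gripper open.
Joint ranges: [-2.89, 2.89], [-0.75, 2.08], [0.22, 2.7], [-1.18, 4.32], [0.11, 2.71], [-2.7, 2.7]. Speed limits (rad/s): [2.57, 2.57, 3.14, 3.14, 3.14, 3.14].

### API

Orientations are given as a unit quaternion [w, x, y, z].
In Python, from rig import manip gives the robot as it stands. The module is installed in compiled form; this text tells all that it offers.
- The arm moves only by the tool drive_tool, never from a script. Its argument "steps" is a list of rows, each a list of 5 numbers: the shift along the tool's x, y, z in mm, then the turn about the tool's z in rad, then the gripper command: -1 is shut, 1 is fully open, values between are in proportion. A call has 1 to 5 rows; each row is the pose to reach, as a shift and turn from the pose measured when the call began, along the tool's axes at that moment; what a row does not reach only later rows make up. A row lasts 1/10 s, in which the tool goes at most 50 mm and 8.59 degrees, less where a joint would pass 70% of its speed; a pose out of reach is approached as far as the arm can. A call with a gripper value outside its range is refused whole. The fingers move at their own pace and stop on an object; "squeeze" is the grip in N (left out, the last holds). Time passes only in rows, so rows that repeat a pose let the fingers close. It gives the time, the measured TCP pose, the force and the opening at its end, in the units of the state.
- manip.get_state(): the state, without advancing time (a new reading comes with each control period).
- manip.get_image(name): name is "scene" or "top" or "wrist"; returns the picture (420x560x3 uint8, blue, green, red); there is no depth.
- manip.get_calibration(name): a dict with "camera_matrix" (3x3 intrinsics, pixels), "distortion" ([k1, k2, p1, p2, k3] as OpenCV has them; the pictures are not rectified), "rvec" (rotation vector, rad) and "tvec" (3), from world to camera coordinates, as OpenCV has them. Camera axes: x right, y down, z forward; pixel columns grow to the right and rows downward; lengths in m; the calibration is good to about 2 mm. A picture is of the moment at which its call begins: read the wrist's pose just before it. get_calibration takes no time and is no camera call; for the wrist camera it gives the pose at the moment of the call.
- manip.sign_off(): hands the job in, once; it reports no verdict.
Trained networks look in the newest picture that a camera, given by its name, has taken for a name from the list of things; names that differ only in an ending like _2 or _b are one class to them, and where a whole thing is asked for, a point or a joint stands for the part that bears it (a point fixed in the world has none). Each returns a list of dicts, best first, with "conf" (0 to 1); they miss things now and then, are a little off and sometimes report something else, mostly with a low value. They report only what shows in the picture. A call takes as long as a camera call. They do not tell look-alikes from the thing itself.
- manip.masks_of(camera, name): "pixels" (420x560 bool, what is visible of it) and "location" ([column, row] in pixels, amid what is visible of it).
The state is a dict: "clock": time; "qpos": joint angles; "qd": joint speeds; "effort": joint torques, N m; "position": TCP position; "ee_rot": TCP orientation; "contact_force": force on the tool from outside, world axes, zero at the start; "moment": the same for the moment, N m; "width": finger opening in m.
Only numpy, scipy, OpenCV 4.12 (cv2) and the standard library are available. Lean on these libraries where they do the work, as an engineer would, in place of code of your own. Each camera call takes 0.05 s, during which the arm holds its last target.

### The job

Open the capsule mixer so that a capsule can be loaded: with the fingertips, press down the release tab at its front so the spring-loaded lid pops up, let it come up by itself, then push the lid back until it is fully open against its stop. Only touch and push, lift nothing; do not shove the mixer about, and leave the timer, the gauze packet and the small glass dish beside it where they are.

Things in the scene. Friction and masses are not known exactly. Their poses are not given: they have to be found in the camera images.
- mixer: the capsule mixer: a low white plastic housing, 180 mm long (its x), 124 mm wide (its y), 60 mm high over the rear part, with a flat apron 30 mm high along its front; it weighs about 2.2 kg and stands loose on four rubber feet. Origin: centre of the underside, housing from x = -100 mm (front) to +80 mm (rear); z up; its x axis points from the front with the tab to the rear with the hinge. At zero yaw the front faces the robot
- tab_press (a point): the place to press on the release tab: centre of the ribbed upper face of a grey paddle, 40 mm long and 30 mm wide, that juts forward from the lid's front edge over the apron (85 mm before the mixer's origin, 48 mm above the trolley top at rest). Behind it a hook, 71 mm above the trolley top, stands over the lid's front lip. There is about 13 mm of free air under the paddle
- tab (a joint): angle of the release tab, rad: 0 at rest, grows as the paddle is pressed down, stop at 0.28 (press point 10 mm lower). It rocks about an axis 36 mm behind the press point; a spring brings it back; pressing takes about 2 N at the start and 4 N at the stop. The lid is let go at about 0.17 (6 mm down)
- lid_edge (a point): middle of the front edge of the lid (a flat grey plate 98 mm wide, 85 mm from hinge to front edge, 5 mm thick; shut it lies level, 64 mm above the trolley top). Moves with the lid
- lid_hinge (a point): middle of the lid's hinge axis, which runs along the mixer's y at the rear of the lid, 40 mm behind the mixer's origin and 64 mm up. Fixed in the mixer
- lid (a joint): opening angle of the lid, rad: 0 shut and latched, 1.57 upright, 1.9 fully open against its stop, leaning back away from the tab. Once unlatched a spring lifts it in about half a second to about 0.95 rad and acts no further; above that the hinge is only slightly stiff (about 0.025 N m) and the lid stays wherever it is left
- timer: bystander: white square timer, 62 x 62 x 21 mm, loose, lying beside the mixer. Origin: centre of the underside
- gauze_packet: bystander: flat carton, 86 x 85 x 19 mm, loose, lying beside the mixer. Origin: centre of the underside
- dappen_dish: bystander: small waisted glass dish, 33 mm across and 26 mm high, loose, beside the mixer. Origin: centre of the underside
Mind the look-alikes: they are no part of the job. There is more than one size of the mixer; the job needs the larger.

How it is judged:
By the outcome, as a careful person would: the job done as asked, in the order asked, and still so for the second after the job is handed in, with the robot touching nothing.
It also fails if it takes over 42 s, if anything falls off the work surface, if the arm or the gripper's body presses on something with over 40 N, if the wrist force passes 120 N, or if a joint passes its speed limit or range.

## Working session

There is one attempt and no reset: what is moved stays moved. The work goes in short steps, Python scripts to look and compute and a tool call to move; the robot and the scene stay as the last step left them, time stands still between calls to the robot, and variables do not carry over. Pictures are saved under pics/ and viewed, and the job is handed in when it is done.

Besides the shell and the picture viewer there is one more tool, called after "Request:" as name(argument=value, ...), one argument or row to a line, values as JSON. drive_tool: Moves the arm, as the interface text tells. Its arguments: {"type":"object","properties":{"steps":{"type":"array","items":{"type":"array","items":{"type":"number"}}},"squeeze":{"type":"number"}},"required":["steps"]}

```bash
mkdir -p pics
python3 - <<'E'
from rig import manip
import cv2,numpy as np
for n in ("scene","top"):
    cv2.imwrite(f"pics/{n}0.png",manip.get_image(n))
    c=manip.get_calibration(n);print(n,{k:np.round(v,3).tolist() for k,v in c.items()})
s=manip.get_state();print({k:np.round(v,3).tolist() for k,v in s.items()},manip.pinch_z)
E
```

```text
scene {'camera_matrix': [[515.941, 0.0, 277.28], [0.0, 515.941, 209.454], [0.0, 0.0, 1.0]], 'distortion': [-0.022, 0.0, 0.0, 0.0, 0.0], 'rvec': [0.7, -2.708, 1.023], 'tvec': [0.475, 0.242, 0.775]}
top {'camera_matrix': [[419.059, 0.0, 280.226], [0.0, 419.059, 210.069], [0.0, 0.0, 1.0]], 'distortion': [-0.105, 0.0, 0.0, 0.0, 0.0], 'rvec': [2.155, -2.209, 0.099], 'tvec': [0.003, 0.562, 0.882]}
{'clock': 0.1, 'qpos': [-1.278, 0.277, 1.506, -0.0, 1.361, -0.121], 'qd': [0.0, -0.0, -0.005, 0.001, -0.0, -0.0], 'effort': [0.001, -41.77, -24.641, -0.0, 0.006, -0.0], 'position': [0.231, -0.526, 0.231], 'ee_rot': [-0.001, 0.837, -0.547, -0.001], 'contact_force': [0.737, 0.101, 0.233], 'moment': [0.005, -0.016, 0.013], 'width': 0.086} -0.0187
```

View pics/scene0.png

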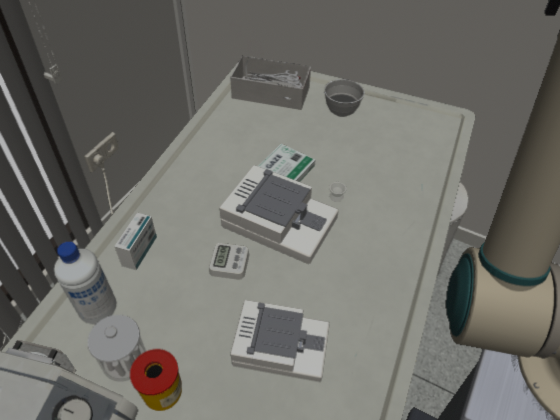

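View pics/top0.png

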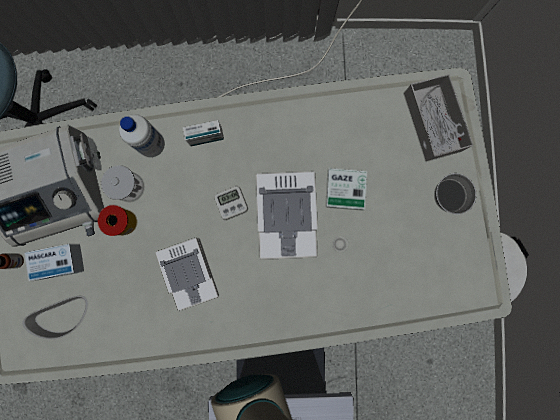

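The scene shows two mixers. In the top picture, A is at (287,215), between the timer, the gauze and the dish, and B is at (187,273), visibly smaller. A fits "larger" and has the bystanders next to it. I'll confirm this with an enlarged crop and by measuring it.

```bash
cat > h.py <<'E'
from rig import manip
import cv2,numpy as np
def cal(n):
    c=manip.get_calibration(n);return [np.array(c[k],float) for k in ("camera_matrix","distortion","rvec","tvec")]
def toworld(n,uv,z):
    K,D,r,t=cal(n);uv=np.array(uv,float).reshape(-1,1,2)
    p=cv2.undistortPoints(uv,K,D).reshape(-1,2);R=cv2.Rodrigues(r)[0];C=-R.T@t.ravel()
    d=np.c_[p,np.ones(len(p))]@R; z=np.broadcast_to(z,len(p))
    return C+d*((z-C[2])/d[:,2])[:,None]
def proj(n,P):
    K,D,r,t=cal(n);return cv2.projectPoints(np.array(P,float).reshape(-1,1,3),r,t,K,D)[0].reshape(-1,2)
E
python3 - <<'E'
from h import *
im=cv2.imread("pics/top0.png")
c=cv2.resize(im[160:270,240:340],None,fx=6,fy=5.4,interpolation=cv2.INTER_CUBIC)
c=cv2.resize(im[160:270,235:345],None,fx=5.4,fy=5.4,interpolation=cv2.INTER_CUBIC);cv2.imwrite("pics/topA.png",c)
im=cv2.imread("pics/scene0.png")
cv2.imwrite("pics/sceneA.png",cv2.resize(im[150:270,210:350],None,fx=5,fy=5,interpolation=cv2.INTER_CUBIC))
for n in ("top",):
  for nm in ("mixer","tab","lid","timer","gauze_packet","dappen_dish"):
    for m in manip.masks_of(n,nm)[:3]:
        ct=max(cv2.findContours(m["pixels"].astype(np.uint8),0,2)[0],key=cv2.contourArea)
        print(n,nm,round(m["conf"],2),np.round(m["location"],1),int(m["pixels"].sum()),cv2.minAreaRect(ct))
E
```

```text
top mixer 0.97 [186.4 273.2] 2885 ((187.0120086669922, 273.75567626953125), (64.3567123413086, 47.157283782958984), 70.20112609863281)
top mixer 0.93 [286.2 215.6] 5046 ((287.0, 214.5), (87.0, 60.0), 90.0)
top tab 0.74 [283.  246.4] 329 ((288.0, 244.5), (23.0, 14.0), 90.0)
top tab 0.48 [190.6 291.2] 171 ((193.51724243164062, 295.2930908203125), (17.26966667175293, 10.39893913269043), 68.19859313964844)
top lid 0.86 [182.9 272.2] 1111 ((183.90000915527344, 271.70001220703125), (32.8876838684082, 34.78504943847656), 71.56504821777344)
top lid 0.73 [288.8 212.7] 2023 ((286.8191833496094, 210.88404846191406), (43.7952880859375, 47.49067687988281), 87.1375961303711)
top gauze_packet 0.93 [345.6 190.4] 1510 ((346.03045654296875, 189.07359313964844), (38.544654846191406, 39.328369140625), 4.085616588592529)
top dappen_dish 0.53 [340.9 244.5] 184 ((340.0, 243.5), (14.0, 15.0), 0.0)
```

View pics/topA.png

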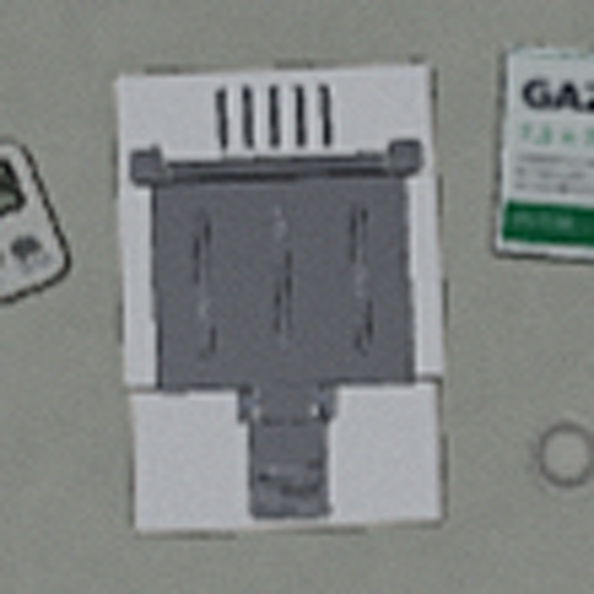

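View pics/sceneA.png

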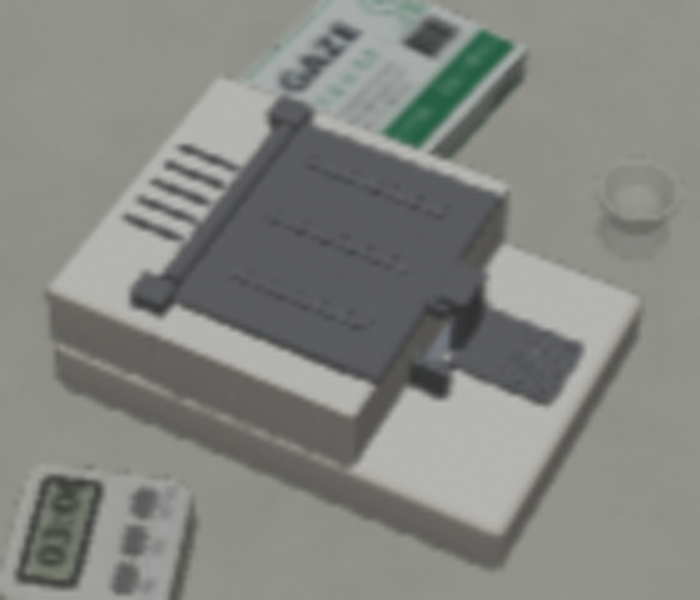

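The crops show A with its hinge bar at the rear (crop row 165) and its tab paddle at crop (288,470) in topA, pointing towards the robot. I'll fit its pose from the corners in both cameras.

Run:
```python
from h import *
from scipy.optimize import least_squares
L=np.array([[-.1,.062,.03],[-.1,-.062,.03],[.08,.062,.06],[.08,-.062,.06]])
T=(np.array([[135,528],[441,523],[116,76],[433,66]])+.5)/5.4-.5+[235,160]
S=(np.array([[500,530],[640,300],[48,292],[222,80]])+.5)/5-.5+[210,150]
def W(p,L): 
    c,s=np.cos(p[2]),np.sin(p[2]);return np.c_[p[0]+c*L[:,0]-s*L[:,1],p[1]+s*L[:,0]+c*L[:,1],L[:,2]]
def res(p,cams): return np.concatenate([(proj(n,W(p,L))-o).ravel() for n,o in cams])
for cams in ([("top",T)],[("scene",S)],[("top",T),("scene",S)]):
    r=least_squares(res,[.5,0,0],args=(cams,));print(np.round(r.x,4),np.round(r.fun,1))
p=r.x
print("tab,hinge,edge,hook",np.round(W(p,np.array([[-.085,0,.048],[.04,0,.064],[-.045,0,.064]])),4))
# independent: paddle centre from top image & scene
print(toworld("top",[((288+.5)/5.4-.5+235,(470+.5)/5.4-.5+160)],.048), toworld("scene",[(210+525/5,150+362/5)],.048))
print("B size check",W(p,L)[:,:2].round(3).tolist())
print("timer",toworld("top",[(231,204)],.02),"dish",toworld("top",[(340,244)],.026),"gauze",toworld("top",[(346,189)],.019))
# length of B
K=toworld("top",[(166,250),(197,238),(180,310),(217,297)],.03);print("B",np.linalg.norm(K[0]-K[2]),np.linalg.norm(K[2]-K[3]))
# tool
from scipy.spatial.transform import Rotation as R
s=manip.get_state();w,x,y,z=s["ee_rot"];print(R.from_quat([x,y,z,w]).as_matrix().round(3))
```

```text
[ 0.5592 -0.0246  0.0049] [-0.8  1.4  0.7  0.5 -0.2 -1.   0.3 -0.9]
[ 0.5579 -0.0196  0.0162] [ 0.5  1.8  1.6 -0.8 -1.2 -0.5 -0.9 -1.4]
[ 0.5587 -0.0223  0.0102] [-1.7  1.8 -0.1  0.6 -1.5 -0.6 -0.9 -0.8  0.4  0.7  1.8 -1.6 -0.8 -1.9
 -0.3 -2.5]
tab,hinge,edge,hook [[ 0.4737 -0.0232  0.048 ]
 [ 0.5987 -0.0219  0.064 ]
 [ 0.5137 -0.0227  0.064 ]]
[[ 0.48319137 -0.02532533  0.048     ]] [[ 0.47784439 -0.01834634  0.048     ]]
B size check [[0.458, 0.039], [0.459, -0.085], [0.638, 0.041], [0.639, -0.083]]
timer [[0.57833737 0.09518762 0.02      ]] dish [[ 0.48575426 -0.13786134  0.026     ]] gauze [[ 0.60530783 -0.15646838  0.019     ]]
B 0.1311388432086849 0.0837950379083398
[[ 0.402 -0.916 -0.   ]
 [-0.916 -0.402  0.   ]
 [-0.    -0.    -1.   ]]
```

A measures about 180 x 124 mm, which matches the description, while B is about 131 x 84 mm. So A is the one meant. I'll shut the fingers, move above the tab and take a closer look with the wrist camera.

Request:
drive_tool(
  steps=[
    [-29, -34, 0, 0.08, -1],
    [-58, -68, 0, 0.16, -1],
    [-87, -102, 0, 0.25, -1],
    [-116, -136, 0, 0.33, -1],
    [-145, -170, 0, 0.413, -1],
  ],
  squeeze=20,
)

```text
clock: 0.9
position: [0.329, -0.3237, 0.2313]
ee_rot: [0.0, -0.706, 0.708, -0.0]
contact_force: [0.6, -0.4, 0.3]
width: 0.0123
```

Request:
drive_tool(
  steps=[
    [-45, -15, 0, 0, -1],
    [-90, -30, 0, 0, -1],
    [-135, -45, 0, 0, -1],
    [-180, -60, 0, 0, -1],
    [-225, -80, 0, 0, -1],
  ],
)

```text
clock: 1.4
position: [0.4096, -0.0972, 0.2317]
ee_rot: [0.0, -0.706, 0.708, -0.001]
contact_force: [1.2, -0.5, -0.6]
width: 0.0002
```

Request:
drive_tool(
  steps=[
    [-35, -10, 0, 0, -1],
    [-70, -15, 10, 0, -1],
    [-80, -20, 20, 0, -1],
    [-80, -20, 20, 0, -1],
  ],
)

```text
clock: 1.8
position: [0.4294, -0.0161, 0.2106]
ee_rot: [-0.001, -0.707, 0.707, 0.0]
contact_force: [0.8, -0.4, -0.1]
width: -0.0002
```

Run:
```python
from h import *
s=manip.get_state();print(s["clock"],s["position"],s["width"])
for n in("wrist","scene"): cv2.imwrite(f"pics/{n}1.png",manip.get_image(n))
print({k:np.round(v,3).tolist() for k,v in manip.get_calibration("wrist").items()})
```

```text
1.8 [ 0.42938211 -0.01611089  0.21056336] -0.00021139969305706752
{'camera_matrix': [[314.595, 0.0, 279.345], [0.0, 314.595, 212.241], [0.0, 0.0, 1.0]], 'distortion': [-0.032, 0.0, 0.0, 0.0, 0.0], 'rvec': [-2.049, 2.056, 0.325], 'tvec': [-0.016, 0.375, 0.494]}
```

View pics/wrist1.png

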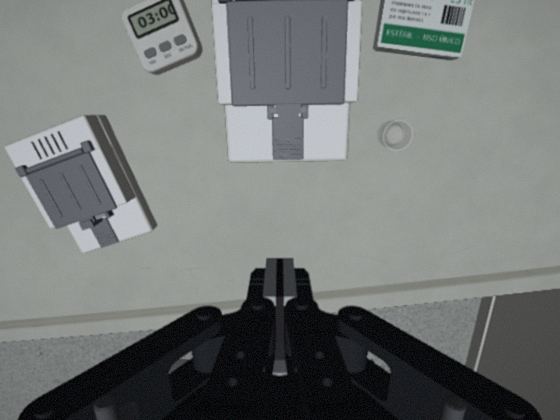

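The wrist picture shows the mixer with the paddle at columns 273–303 and rows 108–158. The apron's front corners are at (229,160) and (348,160), and the housing step corners at about (218,103) and (358,105).

Run:
```python
from h import *
im=cv2.imread("pics/wrist1.png")
cv2.imwrite("pics/w1c.png",cv2.resize(im[85:175,210:365],None,fx=5,fy=5,interpolation=cv2.INTER_CUBIC))
print(toworld("wrist",[(229,160.5),(348.5,160),(218,103.5),(358.5,105)],[.03,.03,.06,.06]).round(4))
print(toworld("wrist",[(274,158),(302.5,158)],.047).round(4))
```

```text
[[ 0.4597  0.0337  0.03  ]
 [ 0.4598 -0.0894  0.03  ]
 [ 0.5149  0.0361  0.06  ]
 [ 0.5133 -0.0888  0.06  ]]
[[ 0.4645 -0.013   0.047 ]
 [ 0.4644 -0.0407  0.047 ]]
```

View pics/w1c.png

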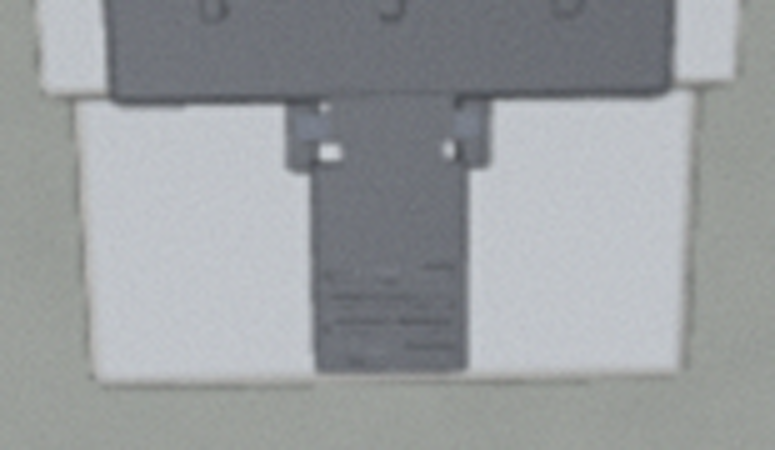

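Run:
```python
from h import *
K,D,r,t=cal("wrist");R=cv2.Rodrigues(r)[0];print("cam",-R.T@t.ravel(),"axis",R[2]); s=manip.get_state();print(s["position"])
```

```text
cam [ 0.50855774 -0.01836072  0.35428801] axis [-0.30825732  0.00119258 -0.95130227]
[ 0.4298555  -0.01803441  0.21159193]
```

View pics/scene1.png

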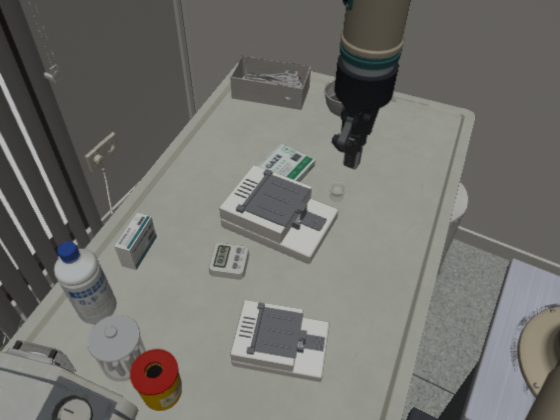

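The mixer origin is at about (0.560, -0.0265) with yaw ≈ 0, and the press point is at about (0.473, -0.0265). I'll go down to just above the paddle.

Request:
drive_tool(
  steps=[
    [4, -20, 40, 0, -1],
    [8, -42, 80, 0, -1],
    [8, -42, 120, 0, -1],
    [8, -42, 145, 0, -1],
    [8, -42, 145, 0, -1],
  ],
)

```text
clock: 2.4
position: [0.4693, -0.0277, 0.0639]
ee_rot: [-0.003, -0.705, 0.709, 0.002]
contact_force: [-0.7, 0.4, 0.1]
width: -0.0001
```

Run:
```python
from h import *
s=manip.get_state();print(s["clock"],s["position"],s["contact_force"])
im=manip.get_image("scene");cv2.imwrite("pics/s2.png",cv2.resize(im[100:280,190:390],None,fx=3.3,fy=3.3,interpolation=cv2.INTER_CUBIC))
```

```text
2.4 [ 0.46927496 -0.02771794  0.06386895] [-0.74747391  0.35231336  0.12083233]
```

View pics/s2.png

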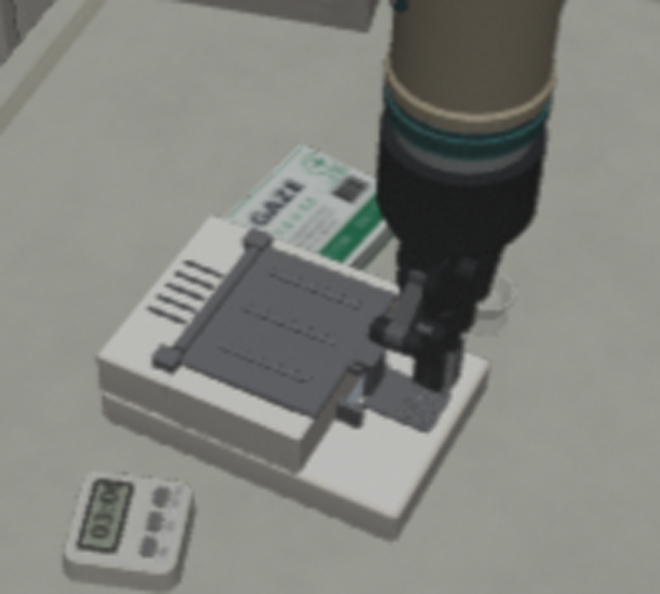

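The fingertips are above the ribbed end of the paddle. I'll press in small steps.

Request:
drive_tool(
  steps=[
    [-1, -3, 8, 0, -1],
    [-1, -3, 14, 0, -1],
    [-1, -3, 17, 0, -1],
    [-1, -3, 19, 0, -1],
  ],
)

```text
clock: 2.85
position: [0.4743, -0.0269, 0.0472]
ee_rot: [-0.001, -0.705, 0.709, 0.0]
contact_force: [-1.4, -0.5, 0.0]
width: 0.0003
```

Request:
drive_tool(
  steps=[
    [0, 0, 2, 0, -1],
    [0, 0, 4, 0, -1],
    [0, 0, 5, 0, -1],
  ],
)

```text
clock: 3.15
position: [0.474, -0.0269, 0.0424]
ee_rot: [-0.001, -0.705, 0.709, 0.0]
contact_force: [-2.0, -0.6, 4.7]
width: -0.0001
```

Run:
```python
from h import *
s=manip.get_state();print(s["clock"],s["position"],s["contact_force"])
im=manip.get_image("scene");cv2.imwrite("pics/s3.png",cv2.resize(im[100:280,190:390],None,fx=3.3,fy=3.3,interpolation=cv2.INTER_CUBIC))
```

```text
3.15 [ 0.47398902 -0.02687395  0.0423591 ] [-1.95693142 -0.63984932  4.73086999]
```

View pics/s3.png

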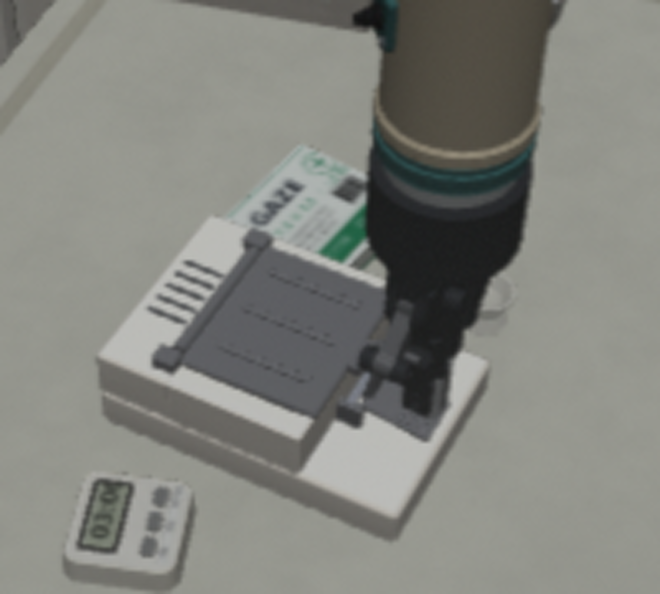

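The tab is partly down with 4.7 N on it, and the lid is still shut. I'll press a little further.

Request:
drive_tool(
  steps=[
    [0, 0, 1, 0, -1],
    [0, 0, 2, 0, -1],
  ],
)

```text
clock: 3.4
position: [0.4741, -0.0269, 0.0403]
ee_rot: [-0.001, -0.705, 0.709, -0.0]
contact_force: [-1.4, 0.4, 4.8]
width: -0.0003
```

Run:
```python
from h import *
s=manip.get_state();print(s["clock"],s["position"],s["contact_force"])
im=manip.get_image("scene");cv2.imwrite("pics/s4.png",cv2.resize(im[100:280,190:390],None,fx=3.3,fy=3.3,interpolation=cv2.INTER_CUBIC))
```

```text
3.4 [ 0.47408107 -0.02688803  0.04032739] [-1.42063653  0.36377851  4.81280407]
```

View pics/s4.png

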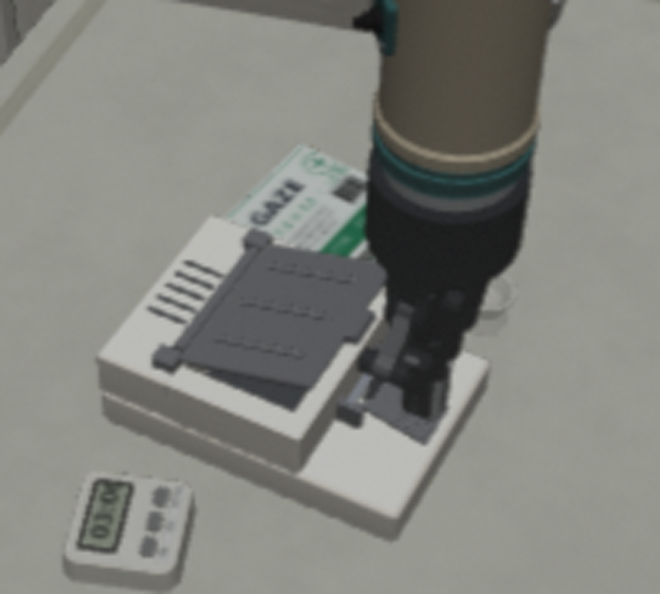

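The lid is free and rising. I'll back off from the tab, towards the robot, to give it room.

Request:
drive_tool(
  steps=[
    [0, 3, -8, 0, -1],
    [0, 35, -15, 0, -1],
    [0, 60, -20, 0, -1],
    [0, 60, -20, 0, -1],
    [0, 60, -20, 0, -1],
  ],
)

```text
clock: 3.95
position: [0.4146, -0.0266, 0.0607]
ee_rot: [-0.001, -0.705, 0.709, -0.001]
contact_force: [-0.1, 0.2, 0.3]
width: 0.0002
```

Request:
drive_tool(
  steps=[
    [0, 0, -20, 0, -1],
    [0, 0, -60, 0, -1],
    [0, 0, -75, 0, -1],
    [0, 0, -75, 0, -1],
  ],
)

```text
clock: 4.35
position: [0.4181, -0.0271, 0.138]
ee_rot: [0.001, -0.705, 0.709, -0.004]
contact_force: [0.2, -0.1, -0.1]
width: 0.0001
```

Run:
```python
from h import *
s=manip.get_state();print(s["clock"],s["position"],s["contact_force"])
im=manip.get_image("scene");cv2.imwrite("pics/s5.png",cv2.resize(im[100:280,190:390],None,fx=3.3,fy=3.3,interpolation=cv2.INTER_CUBIC))
cv2.imwrite("pics/w5.png",manip.get_image("wrist"))
```

```text
4.35 [ 0.41805675 -0.02708416  0.13804932] [ 0.1632142  -0.09288862 -0.06311892]
```

View pics/s5.png

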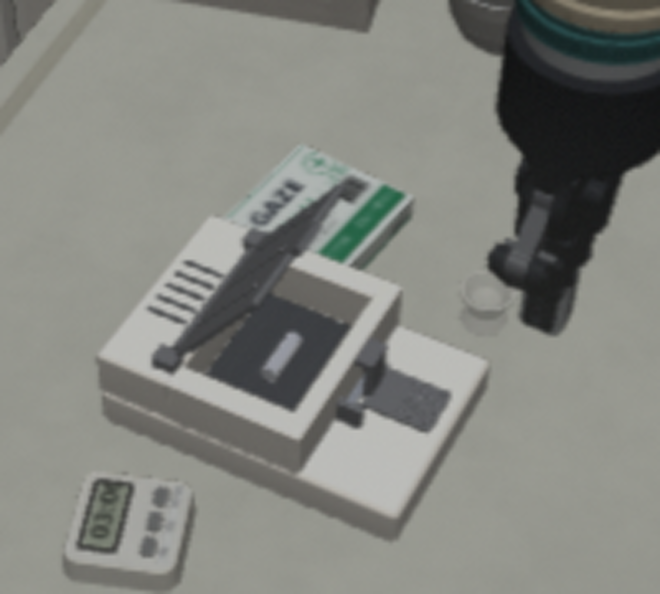

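View pics/w5.png

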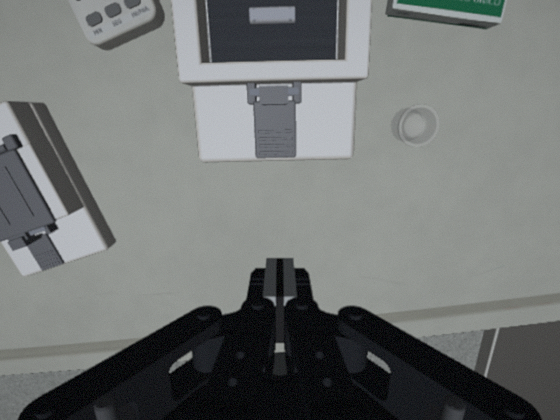

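The lid has popped up by itself to about 0.95 rad, with the tab back at rest and the mixer not moved. Next I'll push the lid back with the shut fingertips at z ≈ 0.12, slowly from where they touch its edge (TCP x ≈ 0.54).

Request:
drive_tool(
  steps=[
    [0, -30, 18, 0, -1],
    [0, -65, 18, 0, -1],
    [0, -95, 18, 0, -1],
    [0, -110, 18, 0, -1],
    [0, -118, 18, 0, -1],
  ],
)

```text
clock: 4.95
position: [0.5335, -0.0271, 0.1153]
ee_rot: [-0.002, -0.705, 0.709, 0.001]
contact_force: [-3.0, 0.1, 1.6]
width: -0.0002
```

Request:
drive_tool(
  steps=[
    [0, -8, 0, 0, -1],
    [0, -16, 0, 0, -1],
    [0, -24, 0, 0, -1],
    [0, -32, 0, 0, -1],
  ],
)

```text
clock: 5.35
position: [0.5658, -0.0272, 0.1152]
ee_rot: [-0.002, -0.705, 0.709, 0.001]
contact_force: [0.3, -0.1, -0.3]
width: 0.0002
```

Run:
```python
from h import *
s=manip.get_state();print(s["clock"],s["position"],s["contact_force"])
im=manip.get_image("scene");cv2.imwrite("pics/s6.png",cv2.resize(im[100:280,190:390],None,fx=3.3,fy=3.3,interpolation=cv2.INTER_CUBIC))
```

```text
5.35 [ 0.56580922 -0.02720661  0.11521675] [ 0.31435112 -0.1334001  -0.28063909]
```

View pics/s6.png

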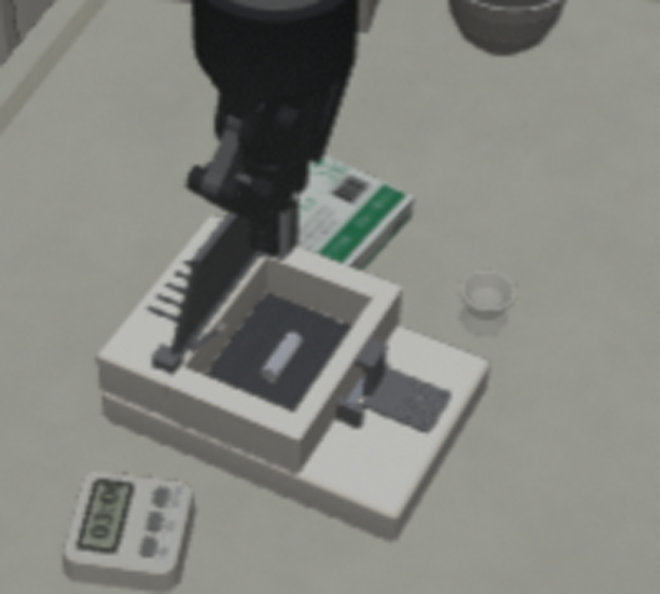

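The lid is following the fingers, is nearly upright, and the force is negligible. I'll continue, then creep up to the stop.

Request:
drive_tool(
  steps=[
    [0, -7, 0, 0, -1],
    [0, -14, 0, 0, -1],
    [0, -20, 0, 0, -1],
    [0, -26, 0, 0, -1],
  ],
)

```text
clock: 5.8
position: [0.5941, -0.0275, 0.1157]
ee_rot: [-0.001, -0.705, 0.709, -0.001]
contact_force: [-1.4, -0.2, 0.5]
width: -0.0
```

Request:
drive_tool(
  steps=[
    [0, -2, 0, 0, -1],
    [0, -4, 0, 0, -1],
    [0, -6, 0, 0, -1],
  ],
)

```text
clock: 6.1
position: [0.5999, -0.0275, 0.1153]
ee_rot: [-0.001, -0.705, 0.709, -0.0]
contact_force: [-0.4, 0.5, -1.1]
width: 0.0002
```

Run:
```python
from h import *
s=manip.get_state();print(s["clock"],s["position"],s["contact_force"])
im=manip.get_image("scene");cv2.imwrite("pics/s7.png",cv2.resize(im[100:280,190:390],None,fx=3.3,fy=3.3,interpolation=cv2.INTER_CUBIC))
```

```text
6.1 [ 0.59986423 -0.02754683  0.11531237] [-0.44730859  0.4510051  -1.09423736]
```

View pics/s7.png

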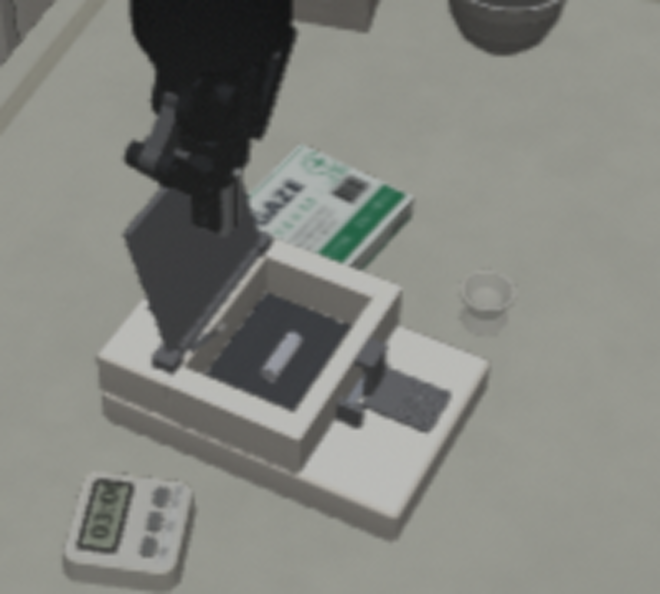

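The lid is past upright with no stop force yet. I'll creep on in 1–2 mm steps and watch the force.

Request:
drive_tool(
  steps=[
    [0, -1, 0, 0, -1],
    [0, -2, 0, 0, -1],
    [0, -3, 0, 0, -1],
  ],
)

```text
clock: 6.45
position: [0.6031, -0.0276, 0.1153]
ee_rot: [-0.001, -0.705, 0.709, -0.0]
contact_force: [-2.0, 0.2, 0.4]
width: -0.0
```

Request:
drive_tool(
  steps=[
    [0, -1, 0, 0, -1],
    [0, -2, 0, 0, -1],
  ],
)

```text
clock: 6.65
position: [0.6034, -0.0276, 0.1152]
ee_rot: [-0.002, -0.705, 0.709, 0.001]
contact_force: [-5.9, 0.1, 3.5]
width: -0.0001
```

The tip stopped at x = 0.6034 while the force rose to 5.9 N, so the lid is at its stop. I'll back off straight towards the robot and check.

Request:
drive_tool(
  steps=[
    [0, 2, 0, 0, -1],
    [0, 10, 0, 0, -1],
    [0, 30, -5, 0, -1],
    [0, 60, -20, 0, -1],
    [0, 90, -50, 0, -1],
  ],
)

```text
clock: 7.15
position: [0.5114, -0.0268, 0.1641]
ee_rot: [-0.003, -0.705, 0.709, 0.003]
contact_force: [-0.0, -0.4, -0.2]
width: 0.0001
```

Request:
drive_tool(
  steps=[
    [0, 40, -20, 0, -1],
    [0, 80, -50, 0, -1],
    [0, 110, -70, 0, -1],
    [0, 110, -70, 0, -1],
    [0, 110, -70, 0, -1],
  ],
)

```text
clock: 7.65
position: [0.4024, -0.0262, 0.2358]
ee_rot: [-0.002, -0.705, 0.709, 0.001]
contact_force: [0.8, 0.7, -0.6]
width: 0.0001
```

Run:
```python
from h import *
s=manip.get_state();print(s["clock"],s["position"],s["contact_force"])
im=manip.get_image("scene");cv2.imwrite("pics/s8.png",cv2.resize(im[100:280,190:390],None,fx=3.3,fy=3.3,interpolation=cv2.INTER_CUBIC))
im=manip.get_image("top");cv2.imwrite("pics/t8.png",cv2.resize(im[150:280,210:370],None,fx=4.5,fy=4.5,interpolation=cv2.INTER_CUBIC))
cv2.imwrite("pics/w8.png",manip.get_image("wrist"))
y=-.0265
for th in(1.7,1.8,1.9,2.0):
    e=[[.5997-.085*np.cos(th),y+k*.049,.064+.085*np.sin(th)] for k in(1,-1)]
    print(th,((proj("scene",e)-[190,100])*3.3).round(0).tolist(),((proj("top",e)-[210,150])*4.5).round(0).tolist())
```

```text
7.65 [ 0.40240241 -0.02622563  0.23577064] [ 0.77847761  0.68748068 -0.56657363]
1.7 [[147.0, 228.0], [246.0, 114.0]] [[234.0, 132.0], [469.0, 126.0]]
1.8 [[133.0, 224.0], [232.0, 111.0]] [[233.0, 112.0], [468.0, 107.0]]
1.9 [[120.0, 222.0], [219.0, 110.0]] [[233.0, 94.0], [467.0, 89.0]]
2.0 [[107.0, 221.0], [206.0, 109.0]] [[233.0, 77.0], [465.0, 71.0]]
```

View pics/s8.png

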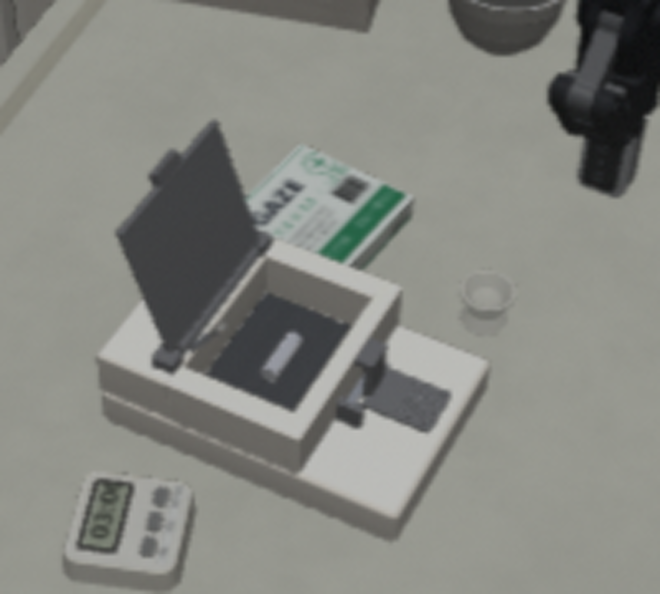

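View pics/t8.png

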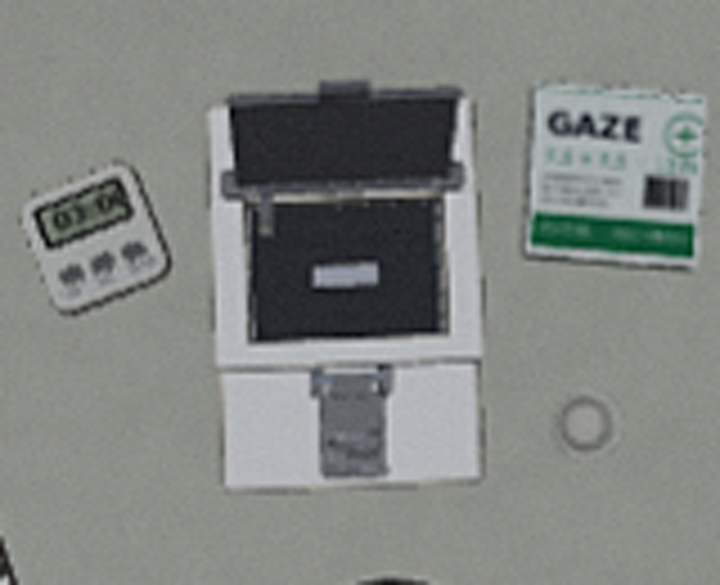

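The lid's edge sits where 1.9 rad predicts in both pictures: top crop (230–466, ~94), and scene crop (120,228)–(215,120). The mixer's corners are unchanged, the bystanders appear to be where they were, and the gripper is clear. I'll hand in.

Run:
```python
from rig import manip
print(manip.sign_off(), manip.get_state()["clock"])
```

```text
the job is handed in; nothing more can be done
the job is handed in; nothing more can be done
```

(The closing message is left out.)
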